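Hold a spring clip open over the recipe card

ROBOT

A 6-joint arm with a two-finger parallel gripper is mounted at the origin on a cart in front of the work surface, level with it; the furniture and walls round the work are solid. World frame = base frame: x ahead of the robot, y to its left, z up, the work surface at z = 0. Lengths are in m, angles in rad, forces in N, time in s.
With the tool pointing down it reaches from about 0.275 to 0.825 m from the base axis. Payload 5.2 kg.
Tool frame: the origin (TCP) lies midway between the tips of the shut fingers; the grasp point (between the pads) lies 19 mm behind it; z points along the fingers, y is the line along which they close (so a half turn about z gives the same grasp; the last joint's range is limited). The gripper opens to 93 mm and grips with 3 to 60 N. Pads are 15 mm wide; open, the fingers measure 128 mm over their backs; the gripper's body (75 mm by 188 mm) begins 65 mm behind the grasp point.
Start: joints at [-1.36, 0.259, 1.535, -0, 1.348, -0.203], TCP at [0.221, -0.504, 0.219] pointing down, gripper open.
Joint ranges: [-3.14, 3.14], [-0.91, 2.08], [0.19, 2.58], [-1.22, 4.36], [0.22, 2.71], [-3.12, 3.12]. Speed limits (rad/s): [2.57, 2.57, 3.14, 3.14, 3.14, 3.14].

INTERFACE

Orientations are given as a unit quaternion [w, x, y, z].
In Python, from workcell import sensors, optics, robot gives the robot as it stands. The module is installed in compiled form; this text tells all that it offers.
- The arm moves only by the tool play_rows, never from a script. Its argument "motion" is a list of rows, each an object with "dp": the shift along the world's x, y, z each as a share of 150 mm, from -1 to 1, a list of three; "angular": the turn, a rotation vector about the world's x, y, z each as a share of 90 degrees, from -1 to 1, a list of three. In form: [{"dp": [x, y, z], "angular": [wx, wy, wz]}, ...]. A call has 1 to 12 rows; each row is the pose to reach, as a shift and turn from the pose commanded when the call began; what a row does not reach only later rows make up. A row lasts 1/10 s, in which the tool goes at most 50 mm and 8.59 degrees, less where a joint would pass 70% of its speed; a pose out of reach is approached as far as the arm can. A call with a number of a shift or a turn outside -1 to 1 is refused whole. A call with a gripper value outside its range is refused whole. "hand" is the finger opening in mm, from 0 to 93, set as the call begins (left out, the last holds). The fingers move at their own pace and stop on an object; "force" is the grip in N (left out, the last holds). Time passes only in rows, so rows that repeat a pose let the fingers close. It gives the time, the measured TCP pose, the force, the opening and the grip force at its end, in the units of the state.
- sensors.state(): the state, without advancing time (a new reading comes with each control period).
- optics.capture(name): name is "side" or "top" or "wrist"; returns a dict with "image" (420x560x3 uint8, blue, green, red), "fx", "fy", "cx", "cy" (pixels), "k1" (the pictures are not rectified: a ray, as slopes to the right and down, at radius r is drawn at 1 + k1 r^2 times it, then the intrinsics apply), "rvec" (rotation vector, rad) and "tvec" (3), from world to camera coordinates, as OpenCV has them. Camera axes: x right, y down, z forward; pixel columns grow to the right and rows downward; lengths in m; the calibration is good to about 2 mm. A picture is of the moment at which its call begins. There is no depth.
- robot.job_done(): hands the job in; it is judged then, once.
The state is a dict: "time": time; "joint_positions": joint angles; "joint_vel": joint speeds; "joint_efforts": joint torques, N m; "tool_pos": TCP position; "tcp_rot": TCP orientation; "wrist_force": force on the tool from outside, world axes, zero at the start; "wrist_torque": the same for the moment, N m; "gripper_width": finger opening in m; "grasp_force": force on a finger pad.
Only numpy, scipy, OpenCV 4.12 (cv2) and the standard library are available. Lean on these libraries where they do the work, as an engineer would, in place of code of your own. Each camera call takes 0.05 s, during which the arm holds its last target. There are 200 camera calls.

TASK

First use the red lever handle at the side of the recipe stand to swing the card straight upright. Then squeeze the two levers of the blue spring clip, lift it off its holder and hold it wide open and upright over the middle of the card's top edge, one jaw reaching down each side and nothing of the clip touching the card, so that I can slip a note in. Finish while still holding it like that; keep the fingers off the card itself and leave the mug, jar and lemon alone.

Things in the scene. Friction and masses are not known exactly. Their poses are not given: they have to be found in the camera images.
- stand: wooden recipe stand, fixed to the worktop; base 110 x 156 x 12 mm, two cheeks at its ends carry a level axle 32 mm above the worktop. Origin: centre of the underside, straight below the axle; x to its back, y along the axle (to the left seen from its front), z up
- flap (a joint): tilt of the card about the stand's axle (its y axis), rad: 0 = card straight upright, positive = top leans back (towards the stand's +x); range -0.35 to 0.75. Friction holds it wherever it is left; about 1.5 N at the handle moves it. The lever is rigid with the card and parallel to it
- card_top (a point): middle of the top edge of the white recipe card, 127 mm above the worktop when upright. The card is a stiff board 4 mm thick, 120 mm wide (along y), its top edge 95 mm from the axle, set in a wooden bar on the axle. Axes turn with the card: z from the axle to the top edge, x through its thickness to its back, y as the stand's
- lever_handle (a point): grip point of the red lever handle: round bar 12 mm thick, level, parallel to the axle, running 50 mm outward (the stand's -y) from the top of the lever's 8 mm stem; 100 mm from the axle, 106 mm to the stand's -y side of the card's middle. The stem is 26 mm from this point on the card's side, the bar's free end 30 mm on the other
- holder: dark wooden block 70 x 60 x 12 mm, fixed, with an upright steel tongue 3 mm thick, 44 mm wide (y), its top 42 mm above the worktop; the clip sits astride it. Origin: centre of the underside, z up, x through the tongue's thickness
- clip_pivot (a point): centre of the pivot of the blue plastic spring clip, half-way up it, on its mid plane; 57 mm above the worktop in the holder. The clip stands jaws down: x across the jaws (the direction in which the levers are squeezed), y along the pivot pin, z up from jaws to levers. Clip 26 mm wide along y (pin 30 mm), about 70 g; the pin's underside is 5 mm below its centre
- clip: the same clip as a whole, same axes. Two jaws, each 4 mm thick, reach 45 mm below the pivot; closed they are parallel, 4 mm apart. Two levers reach 48 mm above it; closed they splay, outer faces 50 mm apart at the top; squeezed fully (stop) they stand parallel, outer faces 22 mm apart, and the jaw tips gape about 30 mm
- clip_a (a joint): opening of the +x half of the clip, rad: 0 = closed, 0.3 = fully squeezed (stop); both halves are geared to open alike. Springs shut; the levers take about 3 N to start and 8 N to hold fully open
- clip_b (a joint): opening of the -x half of the clip, as clip_a
- mug: green and white mug, 90 x 122 x 107 mm, bystander; origin at the centre of its underside
- jar: jar with a red cap, 58 x 62 x 86 mm, bystander; origin at the centre of its underside
- lemon: yellow lemon, 71 x 53 x 51 mm, bystander; origin at its underside

How it is judged:
On the way, in this order (a step that is already met when the one before it is completed fails the run):
1. the card is swung upright while the clip is still in its holder (value of joint flap between -0.1 and 0.1 rad and distance of clip_pivot from where it was at the start of the episode below 0.015 m), for 0.2 s.
2. the clip is squeezed open and lifted off its holder (value of joint each of clip_a, clip_b above 0.2 rad and distance of clip_pivot from where it was at the start of the episode above 0.05 m and contact force between clip and holder below 0.1 N), for 0.2 s.
At the end, for the whole second after the job is handed in: card upright within 0.12 rad; clip held still by the fingers alone, halves open over 0.2 rad, upright (0.2) and square to the card (0.25), touching nothing else; card's top edge 6 to 38 mm below the pivot, within 10 mm of the clip's mid plane, its middle within 30 mm of the clip (value of joint flap between -0.12 and 0.12 rad and value of joint each of clip_a, clip_b above 0.2 rad and x of card_top in the frame of clip_pivot between -0.01 and 0.01 m and y of card_top in the frame of clip_pivot between -0.03 and 0.03 m and z of card_top in the frame of clip_pivot between -0.038 and -0.006 m and angle between the x axis of clip_pivot and the x axis of card_top, either way round below 0.25 rad and angle between clip_pivot's own z axis and vertical below 0.2 rad and contact force between clip and the fingers above 2 N and contact force between clip and stand below 0.2 N and contact force between clip and holder below 0.2 N and linear speed of clip below 0.03 m/s); the arm keeps its last pose, push and grip.
It fails at once if the fingers press on the card itself (contact force between flap_c0 and the fingers above 1 N).
It fails at once if mug, jar or lemon is disturbed (moved more than 30 mm) (distance of any of mug, jar, lemon from where it was at the start of the episode above 0.03 m).
It also fails if it takes over 45 s, if anything falls off the work surface, if the arm or the gripper's body presses on something with over 40 N, if the wrist force passes 120 N, or if a joint passes its speed limit or range.

## Working session

There is one attempt and no reset: what is moved stays moved. The work goes in short steps, Python scripts to look and compute and a tool call to move; the robot and the scene stay as the last step left them, time stands still between calls to the robot, and variables do not carry over. Pictures are saved under pics/ and viewed, at most 10 in all, crops included, and the job is handed in when it is done.

Besides the shell and the picture viewer there is one more tool, called after ">>>" as name([rows], argument=value, ...), one row to a line, values as JSON. play_rows: Moves the arm, as the interface text tells. Its arguments: {"type":"object","properties":{"motion":{"type":"array"},"hand":{"type":"number"},"force":{"type":"number"}},"required":["motion"]}

```bash
mkdir -p pics
cat > h.py <<'E'
import numpy as np,cv2
from scipy.spatial.transform import Rotation as R
from workcell import sensors,optics,robot
def cam(n):
    c=optics.capture(n); c['R']=cv2.Rodrigues(np.array(c['rvec'],float))[0]; c['t']=np.array(c['tvec'],float).ravel(); return c
def ray(c,u,v):
    x,y=(u-c['cx'])/c['fx'],(v-c['cy'])/c['fy']; rd=np.hypot(x,y); r=rd
    for _ in range(30): r=rd/(1+c['k1']*r*r)
    s=r/rd if rd>0 else 1
    d=c['R'].T@np.array([x*s,y*s,1]); return -c['R'].T@c['t'],d/np.linalg.norm(d)
def plane(c,u,v,z):
    o,d=ray(c,u,v); return o+d*(z-o[2])/d[2]
def tri(c1,p1,c2,p2):
    o1,d1=ray(c1,*p1);o2,d2=ray(c2,*p2)
    s=np.linalg.lstsq(np.c_[d1,-d2],o2-o1,rcond=None)[0]
    a,b=o1+s[0]*d1,o2+s[1]*d2; return (a+b)/2,np.linalg.norm(a-b)
def proj(c,P):
    q=c['R']@np.array(P)+c['t']; x,y=q[:2]/q[2]; f=1+c['k1']*(x*x+y*y); return c['cx']+c['fx']*x*f,c['cy']+c['fy']*y*f
E
python3 - <<'E'
from h import *
for n in('top','side'):
    c=cam(n);cv2.imwrite(f'pics/{n}0.png',c['image']); print(n,-c['R'].T@c['t'],c['R'][2],c['fx'],c['k1'])
print(sensors.state())
E
```

```text
top [0.42062082 0.12557593 1.1241495 ] [ 0.06955321 -0.01659725 -0.99744016] 527.9521563526697 0.07047951336293902
side [0.35308625 0.84008101 0.47327217] [ 0.20769179 -0.88230177 -0.42238337] 481.4379117464995 -0.04994813607004062
{'time': 0.1, 'joint_positions': array([-1.35978747e+00,  2.59262528e-01,  1.53592634e+00,  2.98040928e-05,
        1.34799375e+00, -2.02799634e-01]), 'joint_vel': array([ 0.00038895, -0.00226378, -0.00318234,  0.00142424,  0.00131119,
        0.00021655]), 'joint_efforts': array([ 2.40008900e-03, -4.38210118e+01, -2.84641457e+01,  7.22371205e-02,
        3.63187375e-02, -4.96887583e-05]), 'tool_pos': array([ 0.22108679, -0.50309961,  0.21792391]), 'tcp_rot': array([-7.95031432e-04,  9.78671938e-01,  2.05427861e-01,  1.12678859e-05]), 'wrist_force': array([ 0.59625282, -0.36726797,  0.26844757]), 'wrist_torque': array([-0.00053796, -0.02402138,  0.02321512]), 'grasp_force': 0.0, 'gripper_width': 0.092795243621019}
```

View pics/top0.png

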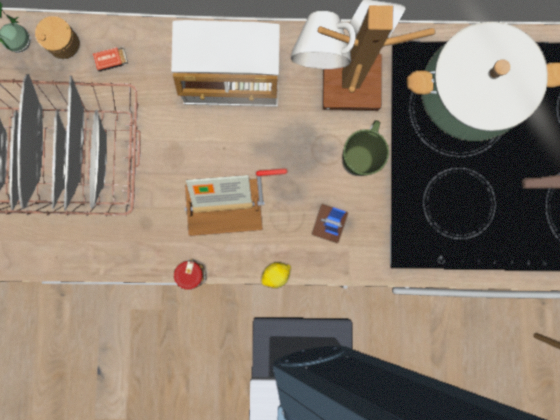

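View pics/side0.png

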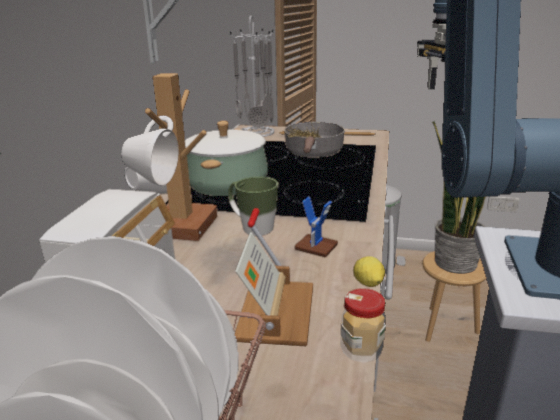

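The top view has the stand at about (224,208), card leaning away. The red handle is at (271,172), the clip on its holder at (331,222), the mug at (365,150), the jar at (188,274) and the lemon at (276,274). The side view shows the handle at (253,218) and the clip at (317,222).

Run:
```python
from h import *
t=cam('top');s=cam('side')
def mask(c,lo,hi,box):
    x0,y0,x1,y1=box; h=cv2.cvtColor(c['image'],cv2.COLOR_BGR2HSV); m=cv2.inRange(h,np.array(lo),np.array(hi)); z=np.zeros_like(m); z[y0:y1,x0:x1]=m[y0:y1,x0:x1]; return z
def rect(m):
    p=np.argwhere(m)[:,::-1].astype(np.float32); return cv2.minAreaRect(p),p.mean(0),len(p)
for nm,lo,hi,bt,bs in [('red',(0,170,90),(8,255,255),(245,160,300,185),(235,200,270,240)),('blue',(105,120,50),(130,255,255),(310,200,355,245),(295,190,340,255))]:
    a=rect(mask(t,lo,hi,bt));b=rect(mask(s,lo,hi,bs)); print(nm,a,b,tri(t,a[1],s,b[1]))
a=rect(mask(t,(0,170,90),(8,255,255),(245,160,300,185)))
bx=cv2.boxPoints(a[0]); print('handle ends z=.105',[plane(t,*p,.105).round(4) for p in bx])
im=t['image'];A=cv2.resize(im[190:255,300:365],(520,520),interpolation=3);B=cv2.resize(im[165:245,175:300],(812,520),interpolation=3)[:, :800]
cv2.imwrite('pics/c1.png',A);cv2.imwrite('pics/c2.png',B)
```

```text
red (((266.5, 172.5), (3.0, 19.0), 90.0), array([264.90164, 172.40984], dtype=float32), 61) (((252.99996948242188, 217.0), (6.313641548156738, 18.9409236907959), 21.801406860351562), array([253.23302, 216.67961], dtype=float32), 103) (array([0.56249091, 0.13533089, 0.12562144]), np.float64(0.0020043536098377844))
blue (((333.4887390136719, 220.67825317382812), (14.770349502563477, 25.079273223876953), 17.650121688842773), array([334.1965 , 219.49345], dtype=float32), 229) (((311.74505615234375, 219.09326171875), (28.256450653076172, 46.38962936401367), 15.124007225036621), array([314.56323, 216.83908], dtype=float32), 435) (array([ 0.47881655, -0.00510695,  0.0661896 ]), np.float64(0.0028883456535300197))
handle ends z=.105 [array([0.5669, 0.1507, 0.105 ]), array([0.5676, 0.1138, 0.105 ]), array([0.5617, 0.1137, 0.105 ]), array([0.561 , 0.1506, 0.105 ])]
```

View pics/c1.png

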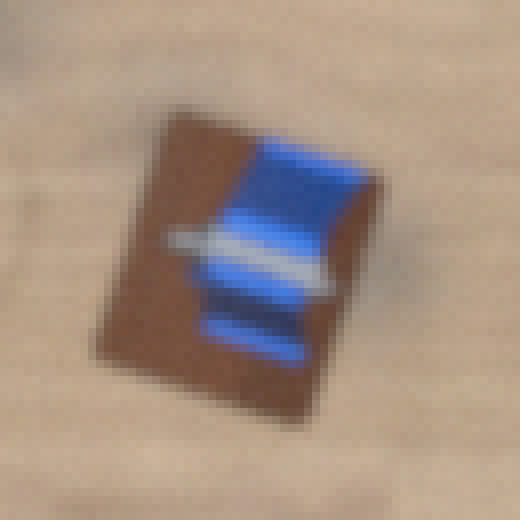

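View pics/c2.png

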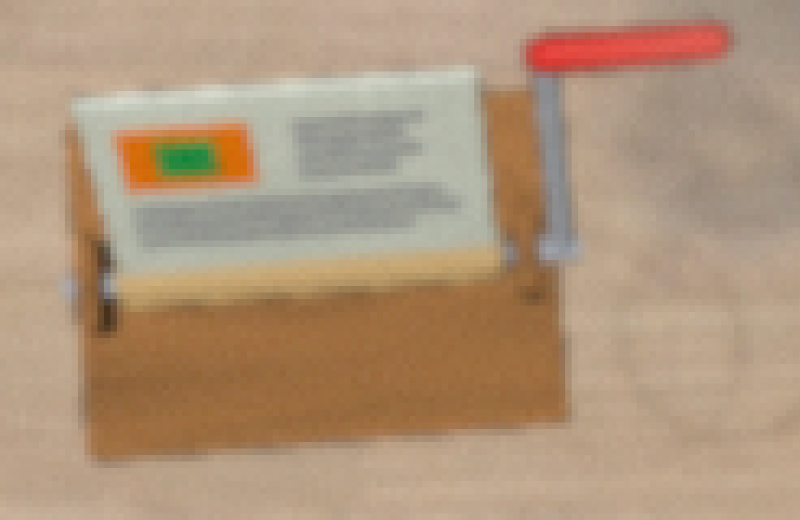

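Crop c1: holder corners at about (175,107), (383,180), (307,425), (97,355), with the pin running (175,240)–(330,290). Crop c2: card top edge (75,103)–(475,70), handle (528,50)–(730,38), axle ends (70,287) and (565,248), front base corners (92,460) and (568,420).

Run:
```python
from h import *
t=cam('top')
f=lambda u,v,k,o,z: plane(t,(u+.5)/k-.5+o[0],(v+.5)/k-.5+o[1],z)
A=lambda u,v,z:f(u,v,8,(300,190),z); B=lambda u,v,z:f(u,v,6.5,(175,165),z)
h=np.array([A(*p,.012) for p in [(175,107),(383,180),(307,425),(97,355)]])
print('holder',h.mean(0),[np.linalg.norm(h[i]-h[i-1]) for i in range(4)])
ex=(h[0]+h[1]-h[2]-h[3]); print('yaw x',np.degrees(np.arctan2(ex[1],ex[0])))
ey=h[0]+h[3]-h[1]-h[2];print('yaw y-90',np.degrees(np.arctan2(ey[1],ey[0]))-90)
p,q=A(170,238,.057),A(335,293,.057);print('pin',(p+q)/2,np.linalg.norm(p-q),np.degrees(np.arctan2(*(p-q)[1::-1]))-90)
tops=[A(*x,.104) for x in [(262,137),(370,175),(205,325),(308,362)]];print('levers',np.mean(tops,0),(np.linalg.norm((tops[0]+tops[1]-tops[2]-tops[3])/2)))
a,b=B(70,287,.032),B(565,248,.032);print('axle',a,b,np.linalg.norm(a-b))
y=a-b;print('stand yaw axle',np.degrees(np.arctan2(y[1],y[0]))-90)
a,b=B(92,460,.012),B(568,420,.012);y=a-b;yaw=np.arctan2(y[1],y[0])-np.pi/2;print('base front',a,b,np.linalg.norm(y),np.degrees(yaw))
X=np.array([np.cos(yaw),np.sin(yaw),0]);print('stand origin from base',(a+b)/2+.055*X)
for z in(.10,.112,.12):
  a,b=B(75,103,z),B(475,70,z);print('card',z,(a+b)/2,np.linalg.norm(a-b),np.degrees(np.arctan2(*(a-b)[1::-1]))-90)
for z in(.115,.12):
  a,b=B(528,50,z),B(730,38,z);print('handle',z,a,b,np.linalg.norm(a-b))
for n,p in dict(mug=(365,150),jar=(188,274),lemon=(276,274)).items(): print(n,plane(t,*p,.05))
```

```text
holder [ 0.47297779 -0.00240635  0.012     ] [np.float64(0.0688231416997329), np.float64(0.05815981983330622), np.float64(0.06783087288832733), np.float64(0.058154008031703015)]
yaw x -16.7091161192011
yaw y-90 -17.871732834224034
pin [ 4.71160859e-01 -2.57115307e-04  5.70000000e-02] 0.043940354414362885 -17.41798055952603
levers [ 0.47293847 -0.00286185  0.104     ] 0.04778469947605382
axle [0.49581104 0.29857642 0.032     ] [0.51123961 0.14184925 0.032     ] 0.15748475004435275
stand yaw axle 5.622208373332214
base front [0.44146349 0.29302566 0.012     ] [0.45703424 0.14007575 0.012     ] 0.15374043644215352 5.812854574625695
stand origin from base [0.50396606 0.22212108 0.012     ]
card 0.1 [0.55245617 0.22839016 0.1       ] 0.11969120784260134 5.956782313555095
card 0.112 [0.55091145 0.22718549 0.112     ] 0.11828878124389233 5.956782313555067
card 0.12 [0.54988164 0.22638237 0.12      ] 0.11735383017808633 5.956782313555067
handle 0.115 [0.56291877 0.15269729 0.115     ] [0.56770215 0.09296193 0.115     ] 0.05992657911015586
handle 0.12 [0.56221373 0.15256292 0.12      ] [0.56697341 0.09312352 0.12      ] 0.059629662848723126
mug [ 0.62251571 -0.06907832  0.05      ]
jar [0.36315679 0.28634866 0.05      ]
lemon [0.36582868 0.10943016 0.05      ]
```

>>> play_rows([
  {"dp": [0.09, 0.17, 0], "angular": [0, 0, 0.03]},
  {"dp": [0.18, 0.33, 0], "angular": [0, 0, 0.06]},
  {"dp": [0.28, 0.5, 0], "angular": [0, 0, 0.1]},
  {"dp": [0.37, 0.67, 0], "angular": [0, 0, 0.13]},
  {"dp": [0.46, 0.83, 0], "angular": [0, 0, 0.16]},
], hand=93)

```text
time: 0.75
tool_pos: [0.2906, -0.3778, 0.2186]
tcp_rot: [-0.0, 0.945, 0.327, 0.0]
wrist_force: [-0.4, -0.8, -0.5]
gripper_width: 0.0928
grasp_force: 0.0
```

>>> play_rows([
  {"dp": [0.09, 0.17, 0], "angular": [0, 0, 0.03]},
  {"dp": [0.18, 0.33, 0], "angular": [0, 0, 0.06]},
  {"dp": [0.28, 0.5, 0], "angular": [0, 0, 0.1]},
  {"dp": [0.37, 0.67, 0], "angular": [0, 0, 0.13]},
  {"dp": [0.46, 0.83, 0], "angular": [0, 0, 0.16]},
])

```text
time: 1.25
tool_pos: [0.3596, -0.2533, 0.2187]
tcp_rot: [0.0, 0.896, 0.443, 0.0]
wrist_force: [0.2, -0.3, -0.9]
gripper_width: 0.0931
grasp_force: 0.0
```

>>> play_rows([
  {"dp": [0.09, 0.17, 0], "angular": [0, 0, 0.03]},
  {"dp": [0.18, 0.33, 0], "angular": [0, 0, 0.06]},
  {"dp": [0.28, 0.5, 0], "angular": [0, 0, 0.1]},
  {"dp": [0.37, 0.67, 0], "angular": [0, 0, 0.13]},
  {"dp": [0.46, 0.83, 0], "angular": [0, 0, 0.16]},
])

```text
time: 1.75
tool_pos: [0.4286, -0.1288, 0.2187]
tcp_rot: [0.0, 0.834, 0.552, 0.0]
wrist_force: [1.3, -0.2, -0.2]
gripper_width: 0.0932
grasp_force: 0.0
```

>>> play_rows([
  {"dp": [0.09, 0.17, 0], "angular": [0, 0, 0.03]},
  {"dp": [0.18, 0.33, 0], "angular": [0, 0, 0.06]},
  {"dp": [0.28, 0.5, 0], "angular": [0, 0, 0.1]},
  {"dp": [0.37, 0.67, 0], "angular": [0, 0, 0.13]},
  {"dp": [0.46, 0.83, 0], "angular": [0, 0, 0.16]},
])

```text
time: 2.25
tool_pos: [0.4975, -0.0043, 0.2186]
tcp_rot: [-0.0, 0.758, 0.652, 0.0]
wrist_force: [0.6, -0.5, -0.3]
gripper_width: 0.0931
grasp_force: 0.0
```

>>> play_rows([
  {"dp": [0.09, 0.17, 0], "angular": [0, 0, 0.03]},
  {"dp": [0.18, 0.33, 0], "angular": [0, 0, 0.06]},
  {"dp": [0.28, 0.5, 0], "angular": [0, 0, 0.1]},
  {"dp": [0.37, 0.67, 0], "angular": [0, 0, 0.13]},
  {"dp": [0.46, 0.83, 0], "angular": [0, 0, 0.16]},
  {"dp": [0.46, 0.83, 0], "angular": [0, 0, 0.16]},
  {"dp": [0.46, 0.83, 0], "angular": [0, 0, 0.16]},
])

```text
time: 2.95
tool_pos: [0.5659, 0.1191, 0.2182]
tcp_rot: [-0.0, 0.671, 0.742, -0.001]
wrist_force: [-0.3, -0.0, 0.1]
gripper_width: 0.0928
grasp_force: 0.0
```

>>> play_rows([
  {"dp": [-0.01, 0, -0.2]},
  {"dp": [-0.01, 0, -0.4]},
  {"dp": [-0.01, 0, -0.6]},
  {"dp": [-0.01, 0, -0.79]},
  {"dp": [-0.01, 0, -0.79]},
])

```text
invalid input at $.motion[0]: expected keys dp, angular
```

>>> play_rows([
  {"dp": [0, 0, 0]},
  {"dp": [0, 0, 0]},
  {"dp": [0, 0, 0]},
  {"dp": [0, 0, 0]},
  {"dp": [0, 0, 0]},
  {"dp": [0, 0, 0]},
  {"dp": [0, 0, 0]},
  {"dp": [0, 0, 0]},
  {"dp": [0, 0, 0]},
  {"dp": [0, 0, 0]},
], hand=0, force=6)

```text
invalid input at $.motion[0]: expected keys dp, angular
```

>>> play_rows([
  {"dp": [-0.01, 0, -0.2], "angular": [0, 0, 0]},
  {"dp": [-0.01, 0, -0.4], "angular": [0, 0, 0]},
  {"dp": [-0.01, 0, -0.6], "angular": [0, 0, 0]},
  {"dp": [-0.01, 0, -0.79], "angular": [0, 0, 0]},
  {"dp": [-0.01, 0, -0.79], "angular": [0, 0, 0]},
])

```text
time: 3.45
tool_pos: [0.5611, 0.1176, 0.0965]
tcp_rot: [-0.003, 0.672, 0.741, -0.003]
wrist_force: [0.3, -0.6, -0.1]
gripper_width: 0.0929
grasp_force: 0.0
```

>>> play_rows([
  {"dp": [0, 0, 0], "angular": [0, 0, 0]},
  {"dp": [0, 0, 0], "angular": [0, 0, 0]},
  {"dp": [0, 0, 0], "angular": [0, 0, 0]},
  {"dp": [0, 0, 0], "angular": [0, 0, 0]},
  {"dp": [0, 0, 0], "angular": [0, 0, 0]},
  {"dp": [0, 0, 0], "angular": [0, 0, 0]},
  {"dp": [0, 0, 0], "angular": [0, 0, 0]},
  {"dp": [0, 0, 0], "angular": [0, 0, 0]},
], hand=0, force=6)

```text
time: 4.25
tool_pos: [0.5646, 0.119, 0.1001]
tcp_rot: [-0.0, 0.671, 0.741, -0.0]
wrist_force: [0.7, -1.0, -0.7]
gripper_width: 0.0333
grasp_force: 0.0
```

>>> play_rows([
  {"dp": [0, 0, 0], "angular": [0, 0, 0]},
  {"dp": [0, 0, 0], "angular": [0, 0, 0]},
  {"dp": [0, 0, 0], "angular": [0, 0, 0]},
  {"dp": [0, 0, 0], "angular": [0, 0, 0]},
  {"dp": [0, 0, 0], "angular": [0, 0, 0]},
  {"dp": [0, 0, 0], "angular": [0, 0, 0]},
])

```text
time: 4.85
tool_pos: [0.5656, 0.119, 0.1007]
tcp_rot: [0.001, 0.671, 0.741, 0.001]
wrist_force: [3.4, 0.3, 3.5]
gripper_width: 0.012
grasp_force: 6.0
```

>>> play_rows([
  {"dp": [-0.05, -0.005, 0.025], "angular": [0, 0, 0]},
  {"dp": [-0.1, -0.01, 0.047], "angular": [0, 0, 0]},
  {"dp": [-0.16, -0.016, 0.065], "angular": [0, 0, 0]},
  {"dp": [-0.22, -0.022, 0.078], "angular": [0, 0, 0]},
  {"dp": [-0.27, -0.027, 0.085], "angular": [0, 0, 0]},
  {"dp": [-0.31, -0.031, 0.088], "angular": [0, 0, 0]},
  {"dp": [-0.335, -0.033, 0.088], "angular": [0, 0, 0]},
  {"dp": [-0.335, -0.033, 0.088], "angular": [0, 0, 0]},
  {"dp": [-0.335, -0.033, 0.088], "angular": [0, 0, 0]},
])

```text
time: 5.75
tool_pos: [0.5134, 0.1139, 0.1131]
tcp_rot: [-0.001, 0.671, 0.741, -0.001]
wrist_force: [-1.0, -0.4, 3.3]
gripper_width: 0.0115
grasp_force: 6.0
```

Run:
```python
from h import *
print(sensors.state()['wrist_force'])
t=cam('top');s=cam('side')
A=cv2.resize(t['image'][160:245,175:305],(780,510),interpolation=3);cv2.imwrite('pics/c3.png',A)
cv2.imwrite('pics/c4.png',cv2.resize(s['image'][190:350,220:350],(650,600),interpolation=3))
```

```text
[-1.0027713  -0.38271892  3.34746048]
```

View pics/c4.png

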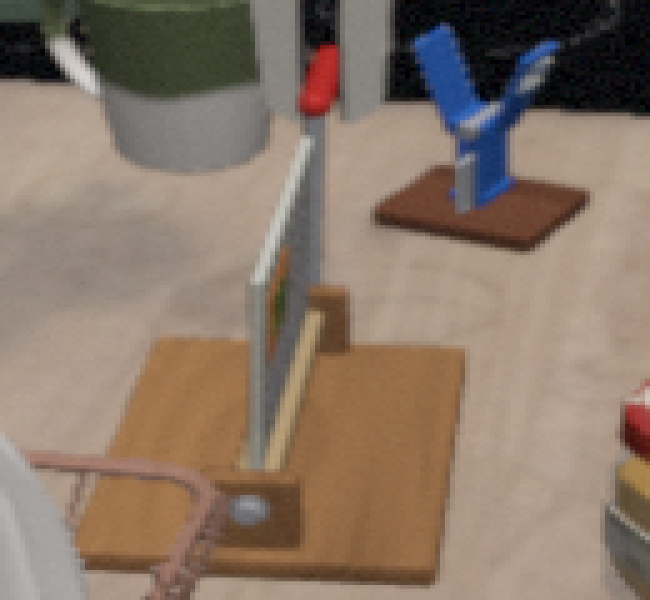

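View pics/c3.png

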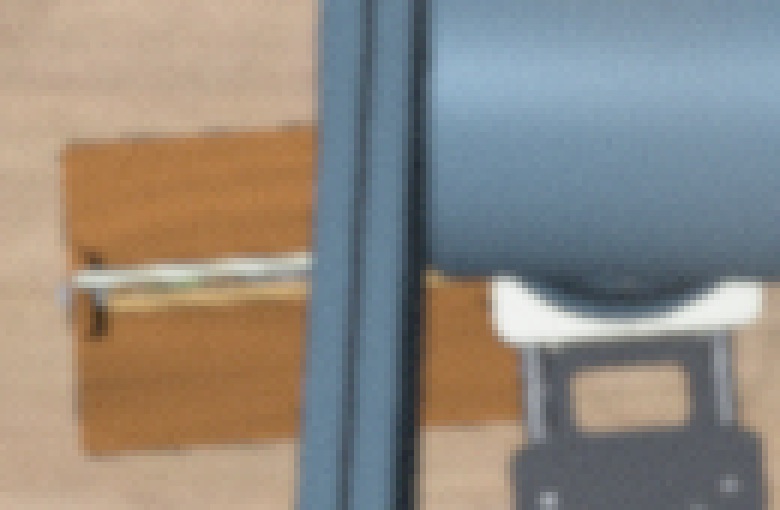

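The card edge looks vertical in the side view, top corner (257,280) and bottom (257,465). In the top view its left corner is at (75,280) and the axle end at (65,295). I'll check this numerically.

Run:
```python
from h import *
t=cam('top');s=cam('side')
T=lambda u,v:((u+.5)/6-.5+175,(v+.5)/6-.5+160); S=lambda u,v:((u+.5)/5-.5+220,(v+.5)/3.75-.5+190)
print('corner',tri(t,T(75,280),s,S(257,280)),plane(t,*T(75,280),.127))
a,b=plane(t,*T(75,280),.127),plane(t,*T(312,260),.127)
print('edge',a,b,np.degrees(np.arctan2(*(a-b)[1::-1]))-90)
print('axle',plane(t,*T(65,295),.032),tri(t,T(65,295),s,S(245,510)))
yaw=np.radians(5.8);X=np.array([np.cos(yaw),np.sin(yaw),0]);Y=np.array([-X[1],X[0],0]);O=np.array([.504,.222,0])
for th in(-.1,0,.1):
  C=O+.06*Y+np.array([0,0,.032])+.095*(np.sin(th)*X+np.array([0,0,np.cos(th)])); D=O+.06*Y+np.array([0,0,.045])+.013*np.sin(th)*X
  print(th,C,'side',proj(s,C),proj(s,D),'top',proj(t,C))
print('meas',S(257,280),S(257,465),T(75,280))
```

```text
corner (array([0.49592146, 0.2809728 , 0.12586369]), np.float64(0.0036992399397502485)) [0.49401773 0.28041615 0.127     ]
edge [0.49401773 0.28041615 0.127     ] [0.50174502 0.20638816 0.127     ] 5.9591411990735565
axle [0.495774   0.29843083 0.032     ] (array([0.49784243, 0.29870305, 0.0330566 ]), np.float64(0.00435059603436454))
-0.1 [0.488501   0.28073441 0.1265254 ] side (np.float64(277.5486932629233), np.float64(264.41114480144086)) (np.float64(273.3787405426517), np.float64(312.0364911675665)) top (np.float64(186.8659866608685), np.float64(209.18384366137636))
0 [0.49793662 0.28169284 0.127     ] side (np.float64(270.7713350024264), np.float64(263.8343545135262)) (np.float64(272.50033693241244), np.float64(311.9893921651659)) top (np.float64(186.46252830623004), np.float64(204.16471758098672))
0.1 [0.50737224 0.28265128 0.1265254 ] side (np.float64(264.0378884868681), np.float64(263.8448426090167)) (np.float64(271.6223166900343), np.float64(311.94228042401505)) top (np.float64(186.1365450917807), np.float64(199.19201815286004))
meas (271.0, 264.3) (271.0, 313.6333333333333) (187.08333333333334, 206.25)
```

>>> play_rows([
  {"dp": [0, 0, 0], "angular": [0, 0, 0]},
  {"dp": [0, 0, 0], "angular": [0, 0, 0]},
  {"dp": [0, 0, 0], "angular": [0, 0, 0]},
  {"dp": [0, 0, 0], "angular": [0, 0, 0]},
  {"dp": [0, 0, 0.1], "angular": [0, 0, 0]},
  {"dp": [0, 0, 0.3], "angular": [0, 0, 0]},
  {"dp": [0, 0, 0.5], "angular": [0, 0, 0]},
  {"dp": [0, 0, 0.7], "angular": [0, 0, 0]},
], hand=93)

```text
time: 6.75
tool_pos: [0.5142, 0.114, 0.2193]
tcp_rot: [-0.0, 0.671, 0.741, -0.0]
wrist_force: [-0.0, -0.0, -1.6]
gripper_width: 0.0712
grasp_force: 0.0
```

>>> play_rows([
  {"dp": [-0.05, -0.15, 0], "angular": [0, 0, -0.05]},
  {"dp": [-0.1, -0.3, 0], "angular": [0, 0, -0.1]},
  {"dp": [-0.15, -0.45, 0], "angular": [0, 0, -0.15]},
  {"dp": [-0.2, -0.6, 0], "angular": [0, 0, -0.2]},
  {"dp": [-0.27, -0.77, 0], "angular": [0, 0, -0.256]},
  {"dp": [-0.27, -0.77, 0], "angular": [0, 0, -0.256]},
  {"dp": [-0.27, -0.77, 0], "angular": [0, 0, -0.256]},
])

```text
time: 7.45
tool_pos: [0.474, -0.0017, 0.2184]
tcp_rot: [-0.0, 0.806, 0.592, 0.0]
wrist_force: [-0.6, 0.1, 0.3]
gripper_width: 0.0926
grasp_force: 0.0
```

Run:
```python
from h import *
print(sensors.state()['tool_pos'])
t=cam('top');s=cam('side');w=cam('wrist')
cv2.imwrite('pics/w1.png',np.vstack([np.hstack([cv2.resize(w['image'],(400,300)),cv2.resize(s['image'],(400,300))]),cv2.resize(t['image'][150:265,170:390],(800,300),interpolation=3)])); cv2.imwrite('pics/wfull.png',w['image'])
for P in ([.473,-.002,.057],[.473,-.002,.105],[.473,-.002,.012]): print(proj(w,P))
```

```text
[ 0.47399417 -0.00170759  0.21844358]
(np.float64(276.74233195166846), np.float64(196.73991247175954))
(np.float64(276.5887502208608), np.float64(208.32430993296734))
(np.float64(276.85214513087436), np.float64(188.45863378771568))
```

View pics/w1.png

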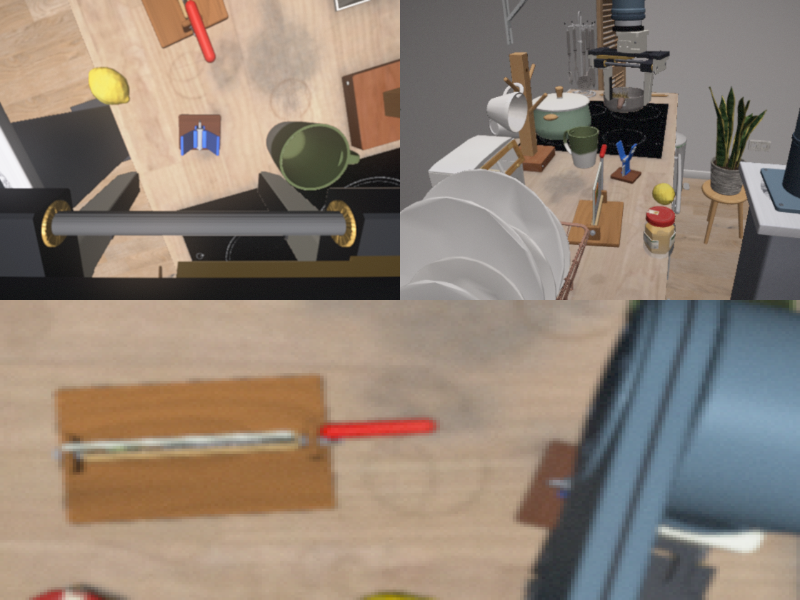

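Wrist view (top left): the clip at (200,137) sits centred between the fingers, and the mug at (315,155) is clear of the right finger. In the top crop the card edge runs (65,450)–(298,437), upright.

Run:
```python
from h import *
w=cam('wrist');t=cam('top')
h=cv2.cvtColor(w['image'],cv2.COLOR_BGR2HSV);m=cv2.inRange(h,(105,120,50),(130,255,255));m[:140]=0;m[230:]=0;m[:,:230]=0;m[:,330:]=0
x,y,a,b=cv2.boundingRect(m);print(x,y,a,b)
L,Rr=plane(w,x,y+b*.6,.105),plane(w,x+a,y+b*.6,.105);print(L,Rr,(L+Rr)/2,np.linalg.norm(L-Rr))
h=cv2.inRange(cv2.cvtColor(w['image'],cv2.COLOR_BGR2HSV),(0,60,20),(20,255,130));h[:150]=0;h[230:]=0;h[:,:240]=0;h[:,:320]&=255;h[:,320:]=0
x,y,a,b=cv2.boundingRect(h);print('holder',x,y,a,b,plane(w,x+a/2,y,.012))
T=lambda u,v:((u+.5)/(800/220)-.5+170,(v-300+.5)/(300/115)-.5+150)
p,q=plane(t,*T(65,450),.127),plane(t,*T(298,437),.127);print('card mid',(p+q)/2,np.linalg.norm(p-q),np.degrees(np.arctan2(*(p-q)[1::-1]))-90)
```

```text
253 177 54 40
[0.45474391 0.01093798 0.105     ] [ 0.50115121 -0.00344778  0.105     ] [0.47794756 0.0037451  0.105     ] 0.048585886700431985
holder 257 161 51 49 [0.48887147 0.02717644 0.012     ]
card mid [0.49812306 0.21938444 0.127     ] 0.12092463124390841 5.570563848610462
```

>>> play_rows([
  {"dp": [0, 0, -0.2], "angular": [0, 0, 0]},
  {"dp": [0, 0, -0.4], "angular": [0, 0, 0]},
  {"dp": [0, 0, -0.6], "angular": [0, 0, 0]},
  {"dp": [0, 0, -0.8], "angular": [0, 0, 0]},
  {"dp": [0, 0, -0.95], "angular": [0, 0, 0]},
  {"dp": [0, 0, -0.95], "angular": [0, 0, 0]},
])

```text
time: 8.3
tool_pos: [0.4716, -0.0004, 0.0731]
tcp_rot: [-0.003, 0.805, 0.593, -0.002]
wrist_force: [-0.1, 0.3, -0.4]
gripper_width: 0.0931
grasp_force: 0.0
```

>>> play_rows([
  {"dp": [0, 0, 0], "angular": [0, 0, 0]},
  {"dp": [0, 0, 0], "angular": [0, 0, 0]},
  {"dp": [0, 0, 0], "angular": [0, 0, 0]},
  {"dp": [0, 0, 0], "angular": [0, 0, 0]},
  {"dp": [0, 0, 0], "angular": [0, 0, 0]},
  {"dp": [0, 0, 0], "angular": [0, 0, 0]},
  {"dp": [0, 0, 0], "angular": [0, 0, 0]},
  {"dp": [0, 0, 0], "angular": [0, 0, 0]},
  {"dp": [0, 0, 0], "angular": [0, 0, 0]},
  {"dp": [0, 0, 0], "angular": [0, 0, 0]},
  {"dp": [0, 0, 0], "angular": [0, 0, 0]},
  {"dp": [0, 0, 0], "angular": [0, 0, 0]},
], hand=0, force=22)

```text
time: 9.5
tool_pos: [0.4755, -0.002, 0.0768]
tcp_rot: [0.001, 0.806, 0.592, 0.001]
wrist_force: [2.3, 0.5, 5.7]
gripper_width: 0.021
grasp_force: 22.0
```

>>> play_rows([
  {"dp": [0, 0, 0], "angular": [0, 0, 0]},
  {"dp": [0, 0, 0], "angular": [0, 0, 0]},
  {"dp": [0, 0, 0], "angular": [0, 0, 0]},
])

```text
time: 9.8
tool_pos: [0.4755, -0.002, 0.0768]
tcp_rot: [0.001, 0.806, 0.592, 0.001]
wrist_force: [1.6, -0.5, 6.0]
gripper_width: 0.021
grasp_force: 22.0
```

>>> play_rows([
  {"dp": [0, 0, 0.1], "angular": [0, 0, 0]},
  {"dp": [0, 0, 0.25], "angular": [0, 0, 0]},
  {"dp": [0, 0, 0.4], "angular": [0, 0, 0]},
  {"dp": [0, 0, 0.6], "angular": [0, 0, 0]},
  {"dp": [0, 0, 0.8], "angular": [0, 0, 0]},
  {"dp": [0, 0, 0.95], "angular": [0, 0, 0]},
  {"dp": [0, 0, 1], "angular": [0, 0, 0]},
  {"dp": [0, 0, 1], "angular": [0, 0, 0]},
  {"dp": [0, 0, 1], "angular": [0, 0, 0]},
  {"dp": [0, 0, 1], "angular": [0, 0, 0]},
])

```text
time: 10.8
tool_pos: [0.4729, -0.0013, 0.2242]
tcp_rot: [-0.001, 0.806, 0.592, -0.001]
wrist_force: [-0.1, -0.4, -0.1]
gripper_width: 0.0212
grasp_force: 22.0
```

Run:
```python
from h import *
s=cam('side');w=cam('wrist');st=sensors.state();print(st['tool_pos'],st['gripper_width'])
u,v=map(int,proj(s,[.474,-.002,.2]));print(u,v)
u=max(u,100);cv2.imwrite('pics/s2.png',np.hstack([cv2.resize(s['image'][max(v-70,0):v+50,u-60:u+60],(400,400),interpolation=3),cv2.resize(w['image'][60:360,130:430],(400,400))]))
print(u-60,max(v-70,0))
```

```text
[ 0.47322764 -0.00136267  0.22455189] 0.021117330713238743
318 152
258 82
```

View pics/s2.png

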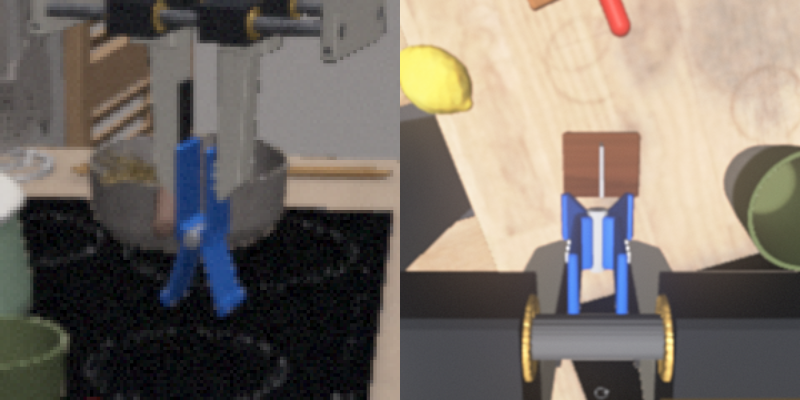

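The clip is off the holder, wide open and upright between the fingers, pivot at crop (195,235), as expected. Now over to the card.

>>> play_rows([
  {"dp": [0.02, 0.15, 0], "angular": [0, 0, 0.03]},
  {"dp": [0.05, 0.35, 0], "angular": [0, 0, 0.07]},
  {"dp": [0.08, 0.55, 0], "angular": [0, 0, 0.11]},
  {"dp": [0.1, 0.75, 0], "angular": [0, 0, 0.15]},
  {"dp": [0.13, 0.95, 0], "angular": [0, 0, 0.19]},
])

```text
time: 11.4
tool_pos: [0.4931, 0.1421, 0.2251]
tcp_rot: [-0.0, 0.708, 0.707, -0.001]
wrist_force: [0.9, -0.8, -0.7]
gripper_width: 0.0214
grasp_force: 22.0
```

>>> play_rows([
  {"dp": [0.02, 0.2, 0], "angular": [0, 0, 0.04]},
  {"dp": [0.04, 0.4, 0], "angular": [0, 0, 0.067]},
  {"dp": [0.05, 0.53, 0], "angular": [0, 0, 0.067]},
  {"dp": [0.05, 0.53, 0], "angular": [0, 0, 0.067]},
  {"dp": [0.05, 0.53, 0], "angular": [0, 0, 0.067]},
  {"dp": [0.05, 0.53, 0], "angular": [0, 0, 0.067]},
])

```text
time: 12.0
tool_pos: [0.5007, 0.2196, 0.2255]
tcp_rot: [-0.0, 0.671, 0.742, -0.001]
wrist_force: [-0.8, -0.4, -0.5]
gripper_width: 0.0211
grasp_force: 22.0
```

Run:
```python
from h import *
s=cam('side');w=cam('wrist');st=sensors.state();print(st['tool_pos'],st['tcp_rot'])
u,v=map(int,proj(s,[.501,.2205,.16]));print(u-50,v-60)
cv2.imwrite('pics/s3.png',np.hstack([cv2.resize(s['image'][v-60:v+80,u-50:u+50],(400,560),interpolation=3),cv2.resize(w['image'][60:340,180:380],(400,560))]))
```

```text
[0.50094336 0.2194466  0.22575156] [ 1.33201855e-05  6.70930476e-01  7.41520224e-01 -2.29327928e-04]
227 163
```

View pics/s3.png

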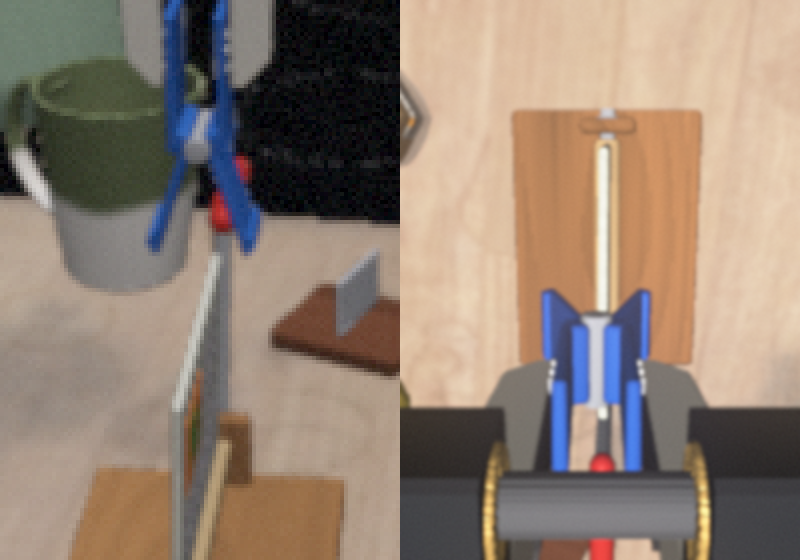

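Side view: the open clip hangs above the card's top edge, pivot at (197,135), jaws (155,245)/(250,245). In the wrist view the clip's mid is at u≈596 and the card edge at u≈603, nearly in line. I'll work out the offset.

Run:
```python
from h import *
w=cam('wrist');st=sensors.state();p=st['tool_pos'];q=st['tcp_rot'];M=R.from_quat(q[[1,2,3,0]]).as_matrix()
W=lambda u,v:((u-400+.5)/2-.5+180,(v+.5)/2-.5+60)
for n,u,v,z in[('cardnear',603,410,.127),('card',605,160,.127),('jawtips',596.5,295,p[2]-.0198-.04),('pinmid',597,330,p[2]-.0198)]:
    P=plane(w,*W(u,v),z);print(n,P,'tool frame',M.T@(P-p))
print('tool y',M[:,1])
```

```text
cardnear [0.50982244 0.16973913 0.127     ] tool frame [-0.05037697  0.0038218   0.09888727]
card [0.49930661 0.2793565  0.127     ] tool frame [0.0597427  0.00428131 0.09886506]
jawtips [0.50050082 0.23274714 0.16607739] tool frame [0.01323845 0.00082234 0.05979728]
pinmid [0.50068402 0.23211899 0.20607739] tool frame [0.01258712 0.0009392  0.0197974 ]
tool y [ 9.95022890e-01  9.96465882e-02 -7.08216544e-05]
```

>>> play_rows([
  {"dp": [0.013, 0, -0.06], "angular": [0, 0, 0]},
  {"dp": [0.013, 0, -0.13], "angular": [0, 0, 0]},
  {"dp": [0.013, 0, -0.2], "angular": [0, 0, 0]},
  {"dp": [0.013, 0, -0.27], "angular": [0, 0, 0]},
  {"dp": [0.013, 0, -0.33], "angular": [0, 0, 0]},
  {"dp": [0.013, 0, -0.35], "angular": [0, 0, 0]},
  {"dp": [0.013, 0, -0.35], "angular": [0, 0, 0]},
  {"dp": [0.013, 0, -0.35], "angular": [0, 0, 0]},
  {"dp": [0.013, 0, -0.35], "angular": [0, 0, 0]},
  {"dp": [0.013, 0, -0.35], "angular": [0, 0, 0]},
])

```text
time: 13.15
tool_pos: [0.5032, 0.2206, 0.1739]
tcp_rot: [0.0, 0.67, 0.742, 0.0]
wrist_force: [0.3, 0.4, -0.5]
gripper_width: 0.0214
grasp_force: 22.0
```

Run:
```python
from h import *
s=cam('side');w=cam('wrist');st=sensors.state();print(st['tool_pos'],st['wrist_force'],st['gripper_width'])
u,v=map(int,proj(s,[.501,.2205,.16]))
cv2.imwrite('pics/s4.png',np.hstack([cv2.resize(s['image'][v-40:v+60,u-35:u+37],(400,556),interpolation=3),cv2.resize(w['image'][60:338,180:380],(400,556))]))
```

```text
[0.50303881 0.22053293 0.17369526] [-0.11555847  0.23899483 -0.42025506] 0.021441276909612995
```

View pics/s4.png

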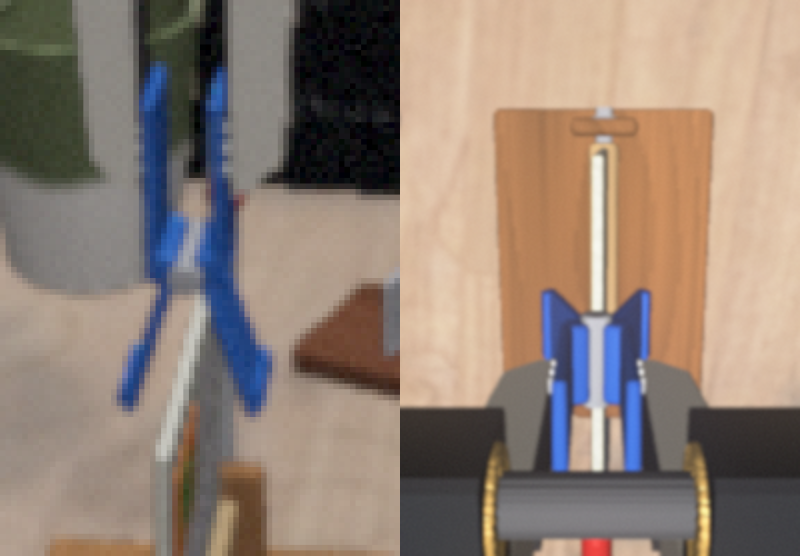

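The side view shows one jaw each side of the card's top edge with clear gaps. In the wrist view the card edge (u≈598) lines up with the clip's mid (≈597). Wrist force is about zero, so I'm handing in.

```bash
python3 -c "
from h import *
print(robot.job_done())"
```

```text
the job is handed in; nothing more can be done
None
```

I swung the card upright and am holding the clip wide open over the middle of its top edge, one jaw down each side and not touching the card; the job is handed in at about 13 s, but no verdict was returned.

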